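Sweep counted ear drops into the counting tray's trough and shut its cover

TASK

Two pairs of ear drops have been counted out on the white counting tray. With the fingertips sweep all four across the platform and over its open edge into the trough, without picking any of them up; then push the trough's blue cover over and press it fully shut, so that the four are kept in. Leave the red spool, the tin, the bead tube and the tweezers beside the tray where they are.

Things in the scene. Friction and masses are not known exactly. Their poses are not given: they have to be found in the camera images.
- tray: White counting tray, 160 x 225 mm, held by broad rubber feet: it does not move. Origin: on the bench under its middle, z up; x runs along the trough, -y points from the platform to the trough. A rim 4 mm thick, its top 38 mm above the bench, stands round the platform on three sides (x = -70, x = 70 and y = 107 mm)
- platform (a point): Centre of the flat platform's top (tray frame x 0, y 28.5, z 26 mm); axes as the tray's. Inside its rims the platform spans tray x -70..70, y -50..107 mm; the rims rise 12 mm above it; the side y = -50 has no rim and is the edge to the trough
- lip (a point): Middle of the platform's open edge, over which the drops fall into the trough (tray frame x 0, y -50 mm, 26 mm above the bench); axes as the tray's
- trough (a point): Centre of the trough's floor (tray frame x 0, y -78, z 4 mm); axes as the tray's. The trough spans tray x -70..70, y -106..-50 mm, 22 mm deep below the platform; its outer wall is 4 mm thick with its top 25 mm above the bench
- cover (a joint): Hinge of the blue cover (plate 137 x 66 x 3 mm, no catch). Hinge line along tray x at tray y -112, z 27.5 mm, outside the trough. 0 rad = shut, flat over the trough, free edge 4 mm past its lip over the platform; 1.57 = upright; grows opening away from the platform, stop at 1.95; starts at 1.55 to 1.9. Friction hinge: stays where left, moves with about 0.6 N at the free edge
- cover_edge (a point): Middle of the cover's free edge, on its outer face (the face that looks up when shut); 66 mm from the hinge line
- drop_1: Ear drop: black leaf (24 x 10 mm, 3 mm thick) with a thin wire hook, white pearl on top; 25 x 16 x 10 mm high over all, 10 to 16 g, loose, lying flat on the platform at the start, turned any way. Origin: underside, middle of the whole outline; z up
- drop_2: Ear drop: black leaf (24 x 10 mm, 3 mm thick) with a thin wire hook, white pearl on top; 25 x 16 x 10 mm high over all, 10 to 16 g, loose, lying flat on the platform at the start, turned any way. Origin: underside, middle of the whole outline; z up
- drop_3: Ear drop: black leaf (24 x 10 mm, 3 mm thick) with a thin wire hook, white pearl on top; 25 x 16 x 10 mm high over all, 10 to 16 g, loose, lying flat on the platform at the start, turned any way. Origin: underside, middle of the whole outline; z up
- drop_4: Ear drop: black leaf (24 x 10 mm, 3 mm thick) with a thin wire hook, white pearl on top; 25 x 16 x 10 mm high over all, 10 to 16 g, loose, lying flat on the platform at the start, turned any way. Origin: underside, middle of the whole outline; z up
- spool_red: Spool of red thread, 36 mm diameter, 40 mm high, standing on the bench beside the tray; leave alone. Origin: centre of its foot
- tin: Round aluminium tin, 42 mm diameter, 18 mm high, lying on the bench beside the tray; leave alone. Origin: centre of its underside
- bead_tube: Clear bead tube with a cap, 16 mm diameter, 62 mm high, standing on the bench beside the tray; leave alone. Origin: centre of its foot
- tweezers: Bright steel tweezers, 12 x 127 x 8 mm, lying on the bench beside the tray; leave alone. Origin: under their middle; they lie along their y

How it is judged:
By the outcome, as a careful person would: the job done as asked, in the order asked, and still so for the second after the job is handed in, with the robot touching nothing.
It also fails if it takes over 51 s, if anything falls off the work surface, if the arm or the gripper's body presses on something with over 40 N, if the wrist force passes 120 N, or if a joint passes its speed limit or range.

ROBOT

A 6-joint arm with a two-finger parallel gripper is mounted at the origin on the work surface; the furniture and walls round the work are solid. World frame = base frame: x ahead of the robot, y to its left, z up, the work surface at z = 0. Lengths are in mm, angles in rad, forces in N, time in s.
With the tool pointing down it reaches from about 300 to 875 mm from the base axis. Payload 6.4 kg.
Tool frame: the origin (TCP) lies midway between the tips of the shut fingers; the grasp point (between the pads) lies 19 mm behind it; z points along the fingers, y is the line along which they close (so a half turn about z gives the same grasp; the last joint's range is limited). The gripper opens to 85 mm and grips with 20 to 120 N. Pads are 22 mm wide; open, the fingers measure 114 mm over their backs; the gripper's body (76 mm by 85 mm) begins 54 mm behind the grasp point. The pads swing forward as they close: fully open they stand 13 mm farther back than shut.
Start: joints at [-1.471, 0.181, 1.607, -0, 1.354, -0.206], TCP at [173.123, -548.333, 231.288] pointing down, gripper open.
Joint ranges: [-2.99, 2.99], [-0.89, 2.07], [0.3, 2.58], [-1.14, 4.28], [0, 2.63], [-3.12, 3.12]. Speed limits (rad/s): [2.57, 2.57, 3.01, 3.14, 3.14, 3.14].

INTERFACE

Orientations are given as a unit quaternion [x, y, z, w].
In Python, from bench import * gives the robot as it stands.
- The arm moves only by the shell command python3 -m pendant 'ROWS' [FORCE]. ROWS is a JSON object of lists of equal length, an entry for each row: "claw": the finger opening in m, from 0 to 0.0854; "linear": the shift along the tool's x, y, z in m, a list of three; "turn": the turn about the tool's z in rad. In form: {"claw": [claw, ...], "linear": [[x, y, z], ...], "turn": [turn, ...]}. A call has 1 to 20 rows; each row is the pose to reach, as a shift and turn from the pose commanded when the call began, along the tool's axes at that moment; what a row does not reach only later rows make up. A row lasts 1/12 s, in which the tool goes at most 41.7 mm and 7.16 degrees, less where a joint would pass 70% of its speed; a pose out of reach is approached as far as the arm can. A call with a gripper value outside its range is refused whole. The fingers move at their own pace and stop on an object; FORCE is the grip in N (left out, the last holds). Time passes only in rows, so rows that repeat a pose let the fingers close. It gives the time, the measured TCP pose, the force, the opening and the grip force at its end, in the units of the state.
- sense(): the state, without advancing time (a new reading comes with each control period).
- capture(name): name is "scene" or "top" or "wrist"; returns (picture, depth): 420x560x3 uint8, blue, green, red; 420x560 float32, mm along the optical axis (not along the pixel's ray), 0 where there is no reading.
- camera_params(name): a dict with "fovy" (degrees; the focal length in pixels is half the picture's height over the tangent of half this angle, whatever the lens; pixels are square), "cx", "cy" (the principal point, pixels), "R" (3x3) and "t" (3): a world point X has camera coordinates R X + t. Camera axes: x right, y down, z forward; pixel columns grow to the right and rows downward; lengths in mm; the calibration is good to about 2 mm. A picture is of the moment at which its call begins: read the wrist's pose just before it. camera_params takes no time and is no camera call; for the wrist camera it gives the pose at the moment of the call.
- finish_job(): hands the job in; it is judged then, once.
Trained networks look in the newest picture that a camera, given by its name, has taken for a name from the list of things; names that differ only in an ending like _2 or _b are one class to them, and where a whole thing is asked for, a point or a joint stands for the part that bears it (a point fixed in the world has none). Each returns a list of dicts, best first, with "confidence" (0 to 1); they miss things now and then, are a little off and sometimes report something else, mostly with a low value. They report only what shows in the picture. A call takes as long as a camera call.
- silhouettes(camera, name): "mask" (420x560 bool, what is visible of it) and "extent" ([centre column, centre row, width, height] in pixels, round what is visible of it).
The state is a dict: "time_s": time; "qpos": joint angles; "dq": joint speeds; "tau": joint torques, N m; "position": TCP position; "orientation": TCP orientation; "ft_force": force on the tool from outside, world axes, zero at the start; "ft_torque": the same for the moment, N m; "width": opening from 0.0 (shut) to 1.0 (fully open); "finger_force": force on a finger pad.
Only numpy, scipy, OpenCV 4.12 (cv2) and the standard library are available. Lean on these libraries where they do the work, as an engineer would, in place of code of your own. Each camera call takes 0.05 s, during which the arm holds its last target. There are 200 camera calls.

## Working session

There is one attempt and no reset: what is moved stays moved. The work goes in short steps, Python scripts to look and compute and a shell command to move; the robot and the scene stay as the last step left them, time stands still between calls to the robot, and variables do not carry over. Pictures are saved under pics/ and viewed, at most 10 in all, crops included, and the job is handed in when it is done.

```bash
mkdir -p pics
cat > h.py <<'E'
from bench import *
import numpy as np, cv2
def cam(n):
    p=camera_params(n); f=210/np.tan(np.radians(p["fovy"])/2); return p,f,np.array(p["R"]),np.array(p["t"])
def proj(n,X):
    p,f,R,t=cam(n); c=np.atleast_2d(X)@R.T+t; return np.c_[p["cx"]+f*c[:,0]/c[:,2],p["cy"]+f*c[:,1]/c[:,2]]
def unproj(n,uv,d):
    p,f,R,t=cam(n); uv=np.atleast_2d(uv); d=np.asarray(d,float).reshape(-1)
    c=np.c_[(uv[:,0]-p["cx"])/f*d,(uv[:,1]-p["cy"])/f*d,d]; return (c-t)@R
E
python3 - <<'E'
from h import *
ims=[]
for n in ["scene","top"]:
    im,d=capture(n); np.save(n+"_d.npy",d); cv2.imwrite(f"pics/{n}0.png",im)
    for o in ["tray","cover","drop_1","spool_red","tin","bead_tube","tweezers"]:
        for r in silhouettes(n,o):
            if r["confidence"]<.3: continue
            m=r["mask"]&(d>0); v,u=np.nonzero(m)
            P=unproj(n,np.c_[u,v],d[v,u]) if len(u) else np.zeros((1,3))
            print(n,o,round(r["confidence"],2),np.round(r["extent"]),np.round(np.median(P,0)),np.round(P.min(0)),np.round(P.max(0)))
s=sense();print(s["position"],s["orientation"],s["time_s"])
E
```

```text
scene tray 0.36 [309. 204.  21.  15.] [677. -10.  16.] [662. -27.   2.] [699.  13.  19.]
scene drop_1 0.43 [280. 214.   9.   7.] [595.   3.  27.] [584.  -2.  24.] [608.  12.  33.]
scene drop_1 0.41 [250. 202.  12.   6.] [595.  67.  27.] [584.  63.  25.] [606.  72.  32.]
scene spool_red 0.56 [271. 184.  16.  22.] [673.  77.  36.] [660.  65.  11.] [729. 113.  41.]
scene tin 0.49 [309. 206.  19.  19.] [677. -10.  16.] [634. -39.  -6.] [731.  33.  38.]
scene tin 0.41 [273. 229. 174. 100.] [545.  -8.  25.] [ 442. -128.   -3.] [686. 121.  94.]
scene bead_tube 0.91 [189. 240.  10.  38.] [435.  63.  33.] [429.  57.  -2.] [511. 149.  62.]
scene tweezers 0.83 [247. 276.  68.  32.] [445. -39.   3.] [ 435. -102.   -3.] [460.  26.   9.]
top tray 0.87 [300. 205. 132.  88.] [563.  -7.  26.] [ 486. -128.   -2.] [645. 118.  97.]
top cover 0.79 [358. 203.  22.  73.] [ 567. -115.   63.] [ 498. -142.   -4.] [ 633. -100.   97.]
top cover 0.36 [270. 220.   4.   9.] [539.  49.  28.] [533.  43.  24.] [545.  56.  34.]
top drop_1 0.6 [269. 219.   6.   2.] [539.  49.  28.] [533.  43.  25.] [543.  54.  34.]
top drop_1 0.59 [262. 190.  11.  12.] [597.  65.  28.] [587.  59.  24.] [609.  73.  35.]
top drop_1 0.49 [292. 216.   6.   9.] [544.   5.  29.] [535.  -1.  24.] [554.  11.  36.]
top drop_1 0.36 [293. 188.   6.  12.] [598.   2.  29.] [590.  -2.  24.] [608.   8.  36.]
top spool_red 0.7 [253. 148.  17.  18.] [678.  79.  39.] [664.  62.  -3.] [698.  99.  45.]
top spool_red 0.6 [292. 215.   5.  10.] [544.   5.  29.] [536.  -1.  24.] [554.  11.  36.]
top tin 0.83 [299. 148.  20.  22.] [679.  -7.  17.] [658. -29.  -5.] [706.  15.  22.]
top bead_tube 0.57 [263. 271.   6.  13.] [441.  64.  62.] [434.  57.  59.] [448.  69.  67.]
[ 173.1371128  -548.35096514  231.32782523] [9.88329598e-01 1.52330572e-01 5.70004443e-06 4.61841455e-05] 0.8
```

Run:
```python
from h import *
from scipy.optimize import minimize
n="top"; d=np.load("top_d.npy"); im=cv2.imread("pics/top0.png")
v,u=np.nonzero(d>0); P=unproj(n,np.c_[u,v],d[v,u])
k=(P[:,2]>20)&(P[:,2]<31)&(P[:,0]>460)&(P[:,0]<670)&(P[:,1]>-70)&(P[:,1]<140)
Q=P[k]; 
r=(P[:,2]>33)&(P[:,2]<41)&(P[:,0]>470)&(P[:,0]<655)&(P[:,1]>-60)&(P[:,1]<130)
print(len(Q),np.median(Q[:,2]),r.sum(),np.median(P[r,2]))
print("plat rect",cv2.minAreaRect(Q[:,:2].astype(np.float32)),"rim",cv2.minAreaRect(P[r][:,:2].astype(np.float32)))
# fit: tray outline model heights of rim/platform/trough
def model(q):
    x,y=q[:,0],q[:,1]; h=np.zeros(len(q)); 
    h[(abs(x)<74)&(y>-50)&(y<111)]=38; h[(abs(x)<70)&(y>-50)&(y<107)]=26
    return h
S=P[(P[:,0]>460)&(P[:,0]<670)&(P[:,1]>-30)&(P[:,1]<145)]
def cost(a):
    c,s=np.cos(a[2]),np.sin(a[2]); q=(S[:,:2]-a[:2])@np.array([[c,-s],[s,c]])
    return np.minimum(abs(model(q)-S[:,2]),10).mean()
b=min(((cost([x,y,w]),x,y,w) for x in np.arange(556,576,2) for y in np.arange(-8,16,2) for w in np.arange(-.16,.17,.02)))
m=minimize(cost,b[1:],method="Nelder-Mead",options=dict(initial_simplex=[b[1:],*(np.array(b[1:])+np.diag([2,2,.02]))]));print(b,m.x,m.fun)
cv2.imwrite("pics/c.png",cv2.resize(im[120:300,200:400],None,fx=4,fy=3.3*4/3.3*.83,interpolation=2)[:600])
```

```text
6132 25.898350004698685 522 37.35495950181257
plat rect ((580.4982299804688, 23.215415954589844), (178.05079650878906, 185.3582305908203), 0.0457400307059288) rim ((565.3861694335938, 41.44023132324219), (148.05636596679688, 153.3328094482422), 0.08143507689237595)
(np.float64(1.8458195951252239), np.int64(566), np.int64(8), np.float64(-8.326672684688674e-17)) [ 5.65877937e+02  8.54039745e+00 -6.68991802e-04] 1.8071710106326369
```

View pics/c.png

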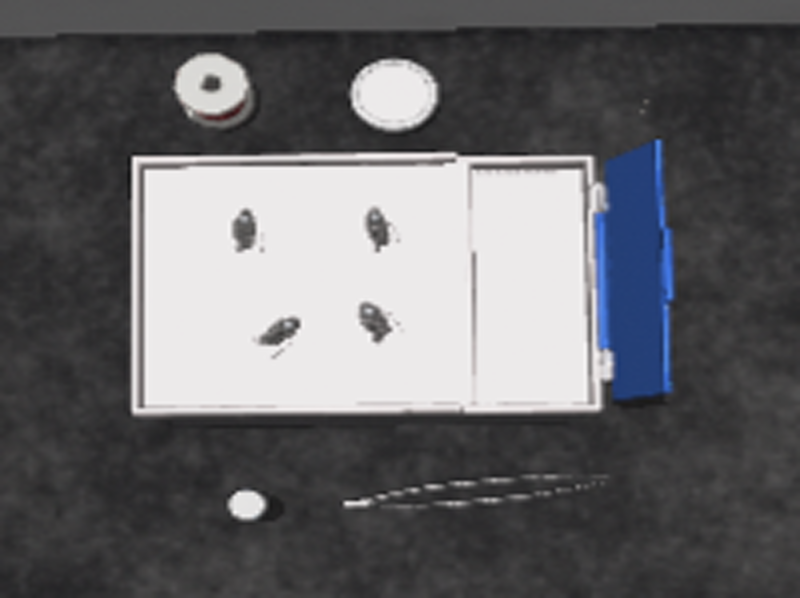

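The tray is square to the world: centre about (566, 8), trough at -y, cover open. The drops lie in two lanes, x≈597 and x≈542. I'll move above the start of lane one.

```bash
python3 -m pendant '{"claw":[0.004,0.004,0.004,0.004,0.004,0.004,0.004,0.004,0.004,0.004,0.004,0.004,0.004,0.004,0.004,0.004,0.004,0.004,0.004,0.004],"linear":[[0.598,-0.484,0.1],[0.598,-0.484,0.1],[0.598,-0.484,0.1],[0.598,-0.484,0.1],[0.598,-0.484,0.1],[0.598,-0.484,0.1],[0.598,-0.484,0.1],[0.598,-0.484,0.1],[0.598,-0.484,0.1],[0.598,-0.484,0.1],[0.598,-0.484,0.1],[0.598,-0.484,0.1],[0.598,-0.484,0.1],[0.598,-0.484,0.1],[0.598,-0.484,0.1],[0.598,-0.484,0.1],[0.598,-0.484,0.1],[0.598,-0.484,0.1],[0.598,-0.484,0.1],[0.598,-0.484,0.1]],"turn":[-1.265,-1.265,-1.265,-1.265,-1.265,-1.265,-1.265,-1.265,-1.265,-1.265,-1.265,-1.265,-1.265,-1.265,-1.265,-1.265,-1.265,-1.265,-1.265,-1.265]}'
python3 - <<'E'
from h import *
s=sense();print(s["position"],s["orientation"],s["time_s"],s["qpos"])
im,d=capture("wrist");cv2.imwrite("pics/w0.png",im)
for r in silhouettes("wrist","drop_1"):
    v,u=np.nonzero(r["mask"]&(d>0))
    if len(u): P=unproj("wrist",np.c_[u,v],d[v,u]);print(r["confidence"],np.round(np.median(P,0)),np.round(P.min(0)),np.round(P.max(0)))
E
```

```text
time_s: 2.47
position: [599.2, 97.7, 130.5]
orientation: [0.706, 0.709, 0.001, -0.0]
ft_force: [-1.2, -0.6, 0.2]
width: 0.047
finger_force: 0.0
[599.2275313   97.66492458 130.48961881] [ 7.05608811e-01  7.08601180e-01  7.02834574e-04 -2.81637625e-04] 2.4667 [-3.44573169e-02  3.54573324e-01  1.60682246e+00  1.52854908e-03
  1.17965293e+00 -3.92715396e-02]
0.83 [596.  64.  30.] [585.  57.  28.] [606.  68.  38.]
0.7 [444.  65.  46.] [391.  19.   1.] [448.  70.  66.]
0.68 [536.  48.  30.] [527.  38.  26.] [543.  56.  37.]
0.64 [545.   5.  30.] [537.  -5.  27.] [577. 105. 180.]
0.6 [598.   2.  31.] [595.  -8.  27.] [601.   5.  37.]
0.52 [554.  73.  28.] [471. -99.  -0.] [644. 117. 206.]
```

View pics/w0.png

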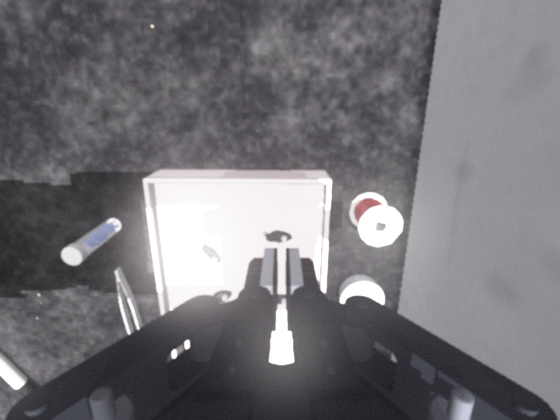

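```bash
python3 -m pendant '{"claw":[0.004,0.004,0.004,0.004,0.004,0.004],"linear":[[0,-0.001,0.04],[0,-0.001,0.08],[0,-0.001,0.098],[0,-0.001,0.102],[0,-0.001,0.102],[0,-0.001,0.102]],"turn":[0,0,0,0,0,0]}'
```

```text
time_s: 3.07
position: [596.8, 92.1, 30.0]
orientation: [0.708, 0.707, 0.0, 0.0]
ft_force: [-0.2, -0.3, -0.5]
width: 0.048
finger_force: 0.0
```

```bash
python3 -m pendant '{"claw":[0.004,0.004,0.004],"linear":[[0,0,0.0025],[0,0,0.0025],[0,0,0.0025]],"turn":[0,0,0]}'
python3 -m pendant '{"claw":[0.004,0.004,0.004,0.004,0.004,0.004,0.004,0.004,0.004,0.004,0.004,0.004,0.004,0.004,0.004,0.004],"linear":[[-0.004,0,0],[-0.012,0,0],[-0.02,0,0],[-0.028,0,0],[-0.036,0,0],[-0.044,0,0],[-0.052,0,0],[-0.06,0,0],[-0.066,0,0],[-0.072,0,0],[-0.078,0,0],[-0.084,0,0],[-0.088,0,0],[-0.09,0,0],[-0.09,0,0],[-0.09,0,0]],"turn":[0,0,0,0,0,0,0,0,0,0,0,0,0,0,0,0]}'
python3 - <<'E'
from h import *
im,d=capture("wrist");a=im
im,d=capture("top");cv2.imwrite("pics/s1.png",np.hstack([a[100:400,160:460],cv2.resize(im[150:260,220:400],(491,300))]))
for r in silhouettes("top","drop_1"):
    v,u=np.nonzero(r["mask"]&(d>0))
    if len(u): P=unproj("top",np.c_[u,v],d[v,u]);print(r["confidence"],np.round(np.median(P,0)),np.round(P.min(0)),np.round(P.max(0)))
E
```

```text
time_s: 3.32
position: [597.2, 93.0, 27.7]
orientation: [0.707, 0.707, 0.0, 0.0]
ft_force: [-0.1, -0.2, -0.0]
width: 0.048
finger_force: 0.0
time_s: 4.65
position: [596.6, 3.1, 26.6]
orientation: [0.707, 0.707, -0.0, 0.0]
ft_force: [-0.0, 0.3, 0.9]
width: 0.047
finger_force: 0.3
0.34 [570. -88.  26.] [ 486. -128.   -3.] [638.  89.  95.]
```

View pics/s1.png

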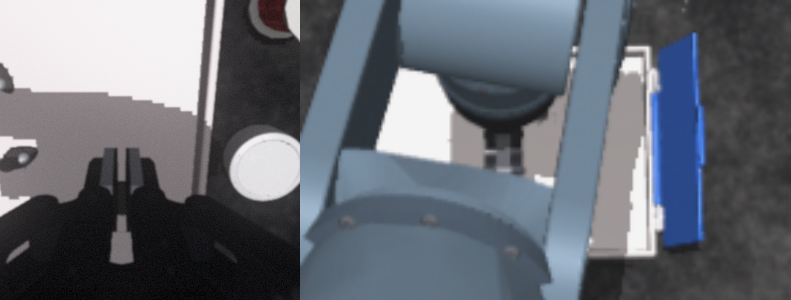

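The wrist view shows no drop left behind the fingers, and lane two's pair is untouched (near 0–30, 75–155). I'll carry on over the lip.

```bash
python3 -m pendant '{"claw":[0.004,0.004,0.004,0.004,0.004,0.004,0.004,0.004,0.004,0.004,0.004,0.004,0.004],"linear":[[-0.004,0,-0.0005],[-0.01,0,-0.0005],[-0.016,0,-0.0005],[-0.022,0,-0.0005],[-0.028,0,-0.0005],[-0.034,0,-0.0005],[-0.039,0,-0.0005],[-0.044,0,-0.0005],[-0.048,0,-0.0005],[-0.051,0,-0.0005],[-0.051,0,-0.0005],[-0.051,0,-0.0005],[-0.051,0,-0.0005]],"turn":[0,0,0,0,0,0,0,0,0,0,0,0,0]}'
python3 -m pendant '{"claw":[0.004,0.004,0.004,0.004,0.004,0.004,0.004,0.004,0.004],"linear":[[0,0,-0.03],[0.02,0,-0.06],[0.05,-0.02,-0.065],[0.09,-0.04,-0.065],[0.12,-0.056,-0.065],[0.129,-0.057,-0.065],[0.129,-0.057,-0.065],[0.129,-0.057,-0.065],[0.129,-0.057,-0.065]],"turn":[0,0,0,0,0,0,0,0,0]}'
python3 - <<'E'
from h import *
a,d=capture("wrist")
for n in ["scene"]:
  im,d=capture(n);cv2.imwrite("pics/s2.png",np.hstack([a[100:400,100:460],cv2.resize(im[170:270,200:340],(420,300))]))
E
```

```text
time_s: 5.88
position: [596.6, -47.5, 27.3]
orientation: [0.707, 0.707, 0.0, -0.0]
ft_force: [0.3, 0.3, -0.4]
width: 0.05
finger_force: 0.0
time_s: 6.63
position: [540.6, 80.5, 92.5]
orientation: [0.707, 0.707, 0.0, 0.0]
ft_force: [0.0, 0.7, 0.3]
width: 0.044
finger_force: 0.0
```

View pics/s2.png

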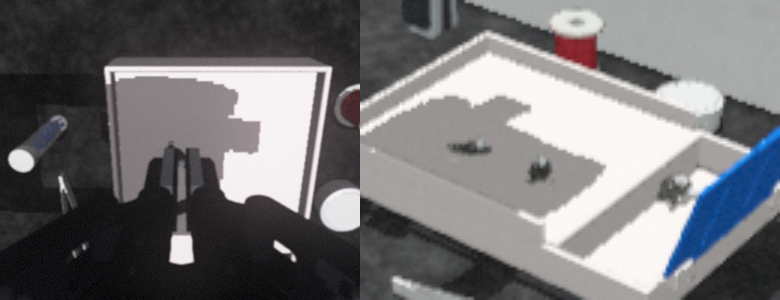

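Both lane-one drops lie in the trough, at about (675, 188) in the right half. Lane two's pair is still on the platform. I'll descend and sweep lane two.

```bash
python3 -m pendant '{"claw":[0.004,0.004,0.004,0.004,0.004,0.004],"linear":[[0,0,0.035],[0,0,0.055],[0,0,0.063],[0,0,0.0645],[0,0,0.0645],[0,0,0.0645]],"turn":[0,0,0,0,0,0]}'
python3 -m pendant '{"claw":[0.004,0.004,0.004,0.004,0.004,0.004,0.004,0.004,0.004,0.004,0.004,0.004,0.004,0.004,0.004],"linear":[[-0.004,0,0],[-0.012,0,0],[-0.018,0,0],[-0.024,0,0],[-0.03,0,0],[-0.036,0,0],[-0.042,0,0],[-0.048,0,0],[-0.054,0,0],[-0.06,0,0],[-0.066,0,0],[-0.07,0,0],[-0.07,0,0],[-0.07,0,0],[-0.07,0,0]],"turn":[0,0,0,0,0,0,0,0,0,0,0,0,0,0,0]}'
python3 - <<'E'
from h import *
a,d=capture("wrist")
im,d=capture("scene");cv2.imwrite("pics/s3.png",np.hstack([a[100:400,100:460],cv2.resize(im[170:270,200:340],(420,300))]))
E
```

```text
time_s: 7.23
position: [540.4, 80.6, 28.2]
orientation: [0.707, 0.707, 0.0, 0.0]
ft_force: [-1.2, -0.2, -0.1]
width: 0.05
finger_force: 0.0
time_s: 8.48
position: [539.5, 11.3, 27.7]
orientation: [0.707, 0.707, -0.0, -0.0]
ft_force: [0.3, -0.5, 0.4]
width: 0.039
finger_force: 0.0
```

View pics/s3.png

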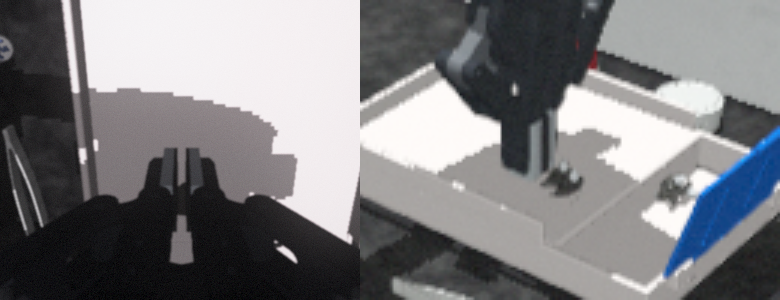

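Both drops are just ahead of the fingers, at about (562, 178). I'll continue over the lip, then lift.

```bash
python3 -m pendant '{"claw":[0.004,0.004,0.004,0.004,0.004,0.004,0.004,0.004,0.004,0.004,0.004,0.004,0.004,0.004],"linear":[[-0.004,0,0],[-0.01,0,0],[-0.016,0,0],[-0.022,0,0],[-0.028,0,0],[-0.034,0,0],[-0.04,0,0],[-0.045,0,0],[-0.05,0,0],[-0.055,0,0],[-0.058,0,0],[-0.058,0,0],[-0.058,0,0],[-0.058,0,0]],"turn":[0,0,0,0,0,0,0,0,0,0,0,0,0,0]}'
python3 -m pendant '{"claw":[0,0,0,0,0,0,0],"linear":[[0,0,-0.04],[0,0,-0.08],[0,0,-0.12],[0.03,0,-0.13],[0.03,0,-0.13],[0.03,0,-0.13],[0.03,0,-0.13]],"turn":[0,0,0,0,0,0,0]}'
python3 - <<'E'
from h import *
a,d=capture("top")
v,u=np.nonzero(d>0);P=unproj("top",np.c_[u,v],d[v,u])
c=P[(P[:,2]>40)&(P[:,2]<105)&(P[:,1]<-98)&(P[:,1]>-150)&(P[:,0]>490)&(P[:,0]<640)]
b=a[v,u].astype(int);
top=c[c[:,2]>80];print(c[:,2].max(),np.median(top,0),c.min(0),c.max(0))
k=np.polyfit(c[:,2],c[:,1],1);print("y(z)",k,np.polyval(k,[27.5,93]))
im,d=capture("scene");cv2.imwrite("pics/s4.png",np.hstack([cv2.resize(a[150:260,280:400],(360,330)),cv2.resize(im[170:280,200:340],(420,330))]))
E
```

```text
time_s: 9.75
position: [539.6, -46.5, 27.8]
orientation: [0.707, 0.707, 0.0, -0.0]
ft_force: [0.7, 0.7, -0.8]
width: 0.051
finger_force: 0.0
time_s: 10.33
position: [539.0, -16.4, 157.0]
orientation: [0.707, 0.708, -0.0, -0.0]
ft_force: [-0.5, -1.1, 0.4]
width: 0.001
finger_force: 0.0
95.65519274264318 [ 524.93447715 -123.18203698   88.61809379] [ 496.90348822 -127.00486907   59.9831335 ] [ 559.23252134 -114.59590531   95.65519274]
y(z) [ -0.35813974 -91.7774192 ] [-101.62626194 -125.08441465]
```

View pics/s4.png

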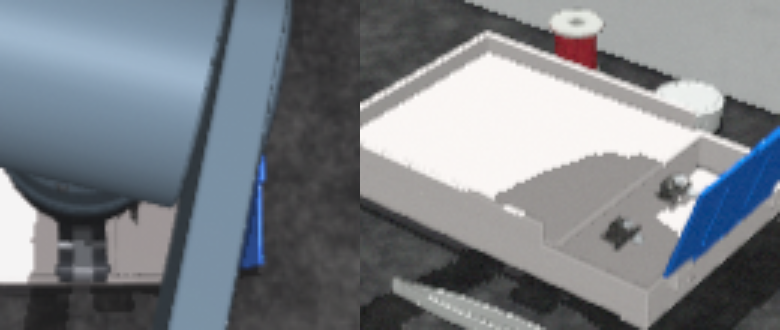

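All four are in the trough, as two clusters at about (675, 187) and (622, 232). The cover stands at about 1.9 rad. I'll go round to its outer side and check the pile heights.

```bash
python3 -m pendant '{"claw":[0,0,0,0,0,0,0],"linear":[[-0.04,0.01,0],[-0.08,0.02,0],[-0.12,0.027,0],[-0.146,0.027,0],[-0.146,0.027,0],[-0.146,0.027,0],[-0.146,0.027,0]],"turn":[0,0,0,0,0,0,0]}'
python3 - <<'E'
from h import *
a,d=capture("top")
v,u=np.nonzero(d>0);P=unproj("top",np.c_[u,v],d[v,u])
t=P[(P[:,0]>500)&(P[:,0]<632)&(P[:,1]>-94)&(P[:,1]<-46)]
print("trough z",len(t),np.percentile(t[:,2],[5,50,90,97,99,100]),np.round(t[t[:,2]>14][:12]))
im,d=capture("scene");v,u=np.nonzero(d>0);P=unproj("scene",np.c_[u,v],d[v,u])
t=P[(P[:,0]>500)&(P[:,0]<632)&(P[:,1]>-90)&(P[:,1]<-48)]
print("trough z",len(t),np.percentile(t[:,2],[5,50,90,97,99,100]),np.round(t[t[:,2]>15][:20]))
cv2.imwrite("pics/s5.png",cv2.resize(a[180:260,290:400],(770,560),interpolation=2))
E
```

```text
time_s: 11.02
position: [565.8, -162.5, 156.4]
orientation: [0.707, 0.707, -0.0, -0.001]
ft_force: [-0.3, 0.4, 0.8]
width: -0.003
finger_force: 0.0
trough z 2826 [  1.74160702   6.80958396 554.09021459 557.60814569 558.956239
 561.68844026] [[562. -94. 533.]
 [560. -93. 537.]
 [560. -94. 537.]
 [560. -93. 533.]
 [558. -93. 539.]
 [559. -94. 537.]
 [562. -94. 522.]
 [558. -92. 538.]
 [557. -93. 538.]
 [558. -94. 537.]
 [572. -94. 481.]
 [570. -94. 489.]]
trough z 548 [ 1.70770805  3.23743839  9.32129435 12.83426086 14.45331355 22.95935339] [[632. -59.  23.]
 [632. -53.  19.]
 [632. -61.  20.]
 [630. -59.  16.]
 [592. -54.  15.]]
```

View pics/s5.png

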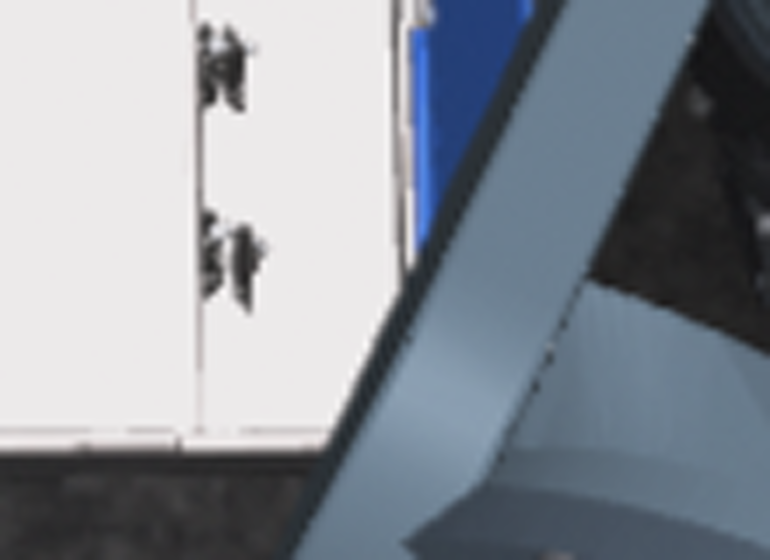

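The clusters lie flat against the lip wall and stand no higher than about 15 mm, so the cover will clear them. I'll lower the fingers behind the cover, then push along its arc.

```bash
python3 -m pendant '{"claw":[0,0,0,0,0,0],"linear":[[0,0,0.03],[0,0,0.06],[0,0,0.078],[0,0,0.081],[0,0,0.081],[0,0,0.081]],"turn":[0,0,0,0,0,0]}'
python3 -m pendant '{"claw":[0,0,0,0,0,0,0,0,0,0,0],"linear":[[0.01,0,0],[0.018,0,0],[0.026,0,0],[0.033,0,0],[0.04,0,-0.001],[0.047,0,-0.001],[0.054,0,-0.001],[0.06,0,0],[0.067,0,0.002],[0.073,0,0.004],[0.073,0,0.004]],"turn":[0,0,0,0,0,0,0,0,0,0,0]}'
python3 -m pendant '{"claw":[0,0,0,0,0,0,0,0,0,0,0,0],"linear":[[0.006,0,0.003],[0.011,0,0.007],[0.016,0,0.012],[0.021,0,0.0165],[0.025,0,0.022],[0.028,0,0.029],[0.03,0,0.034],[0.031,0,0.0385],[0.031,0,0.041],[0.031,0,0.042],[0.031,0,0.042],[0.031,0,0.042]],"turn":[0,0,0,0,0,0,0,0,0,0,0,0]}'
```

```text
time_s: 11.62
position: [567.4, -162.3, 77.9]
orientation: [0.707, 0.707, 0.0, 0.001]
ft_force: [0.3, 0.1, 0.4]
width: -0.0
finger_force: 0.0
time_s: 12.53
position: [566.1, -88.3, 72.0]
orientation: [0.707, 0.707, -0.0, -0.001]
ft_force: [-0.4, 0.4, -0.2]
width: -0.001
finger_force: 0.0
time_s: 13.53
position: [566.8, -59.0, 30.9]
orientation: [0.707, 0.707, 0.0, 0.0]
ft_force: [-0.3, 0.3, 0.1]
width: 0.004
finger_force: 0.0
```

```bash
python3 -m pendant '{"claw":[0,0,0,0,0,0],"linear":[[0,0,0.001],[0,0,0.002],[0,0,0.003],[0,0,0.004],[0,0,0.004],[0,0,0.004]],"turn":[0,0,0,0,0,0]}'
python3 - <<'E'
from h import *
im,d=capture("scene");cv2.imwrite("pics/s6.png",cv2.resize(im[150:290,190:370],(720,560)))
E
```

```text
time_s: 14.03
position: [567.3, -59.1, 30.1]
orientation: [0.707, 0.707, -0.0, 0.0]
ft_force: [-11.3, 2.6, 28.1]
width: -0.001
finger_force: 13.7
```

View pics/s6.png

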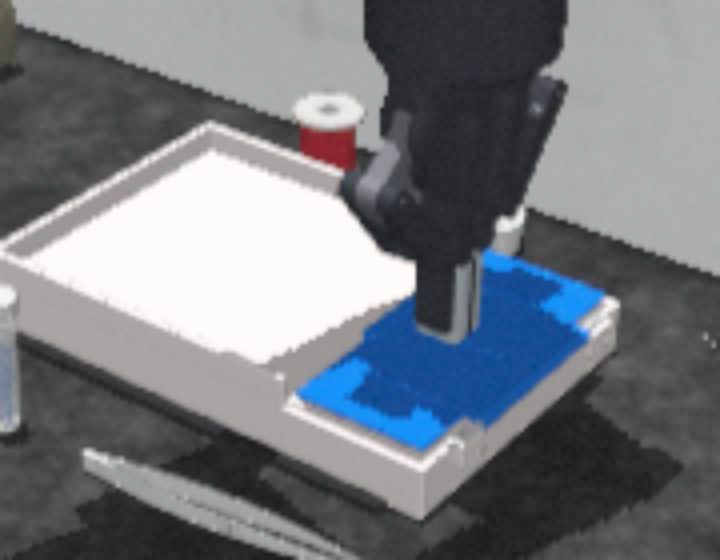

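The cover lies flat on the trough, with 28 N on it at a tip height of 30 mm, so it is shut. I'll retract straight up and verify.

```bash
python3 -m pendant '{"claw":[0,0,0,0,0,0,0,0],"linear":[[0,0,-0.01],[0,0,-0.04],[0,0,-0.08],[0,0,-0.12],[0,-0.03,-0.15],[0,-0.03,-0.15],[0,-0.03,-0.15],[0,-0.03,-0.15]],"turn":[0,0,0,0,0,0,0,0]}'
python3 - <<'E'
from h import *
im,d=capture("scene");cv2.imwrite("pics/s7.png",cv2.resize(im[150:290,190:370],(720,560)))
v,u=np.nonzero(d>0);P=unproj("scene",np.c_[u,v],d[v,u]);b=im[v,u].astype(int)
c=P[(b[:,0]>b[:,2]+60)&(P[:,1]<-20)&(P[:,0]>480)];print(np.round(c.min(0)),np.round(c.max(0)),np.polyfit(c[:,1],c[:,2],1))
E
```

```text
time_s: 14.75
position: [536.5, -58.8, 176.5]
orientation: [0.707, 0.707, 0.0, 0.0]
ft_force: [0.3, -0.4, -0.2]
width: -0.002
finger_force: 0.0
[ 492. -107.   -3.] [679. -20.  33.] [-1.92761307e-02  2.78786611e+01]
```

View pics/s7.png

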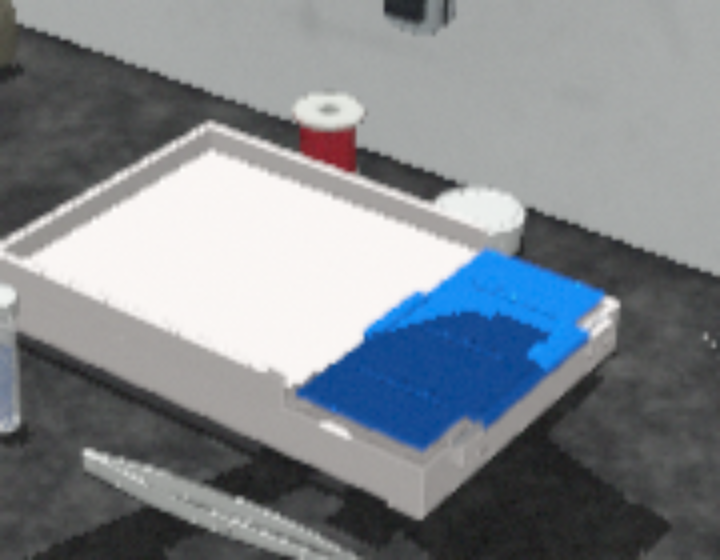

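The cover is flat (slope about 0.02), the platform is empty, and the spool, tin, tube and tweezers are undisturbed.

```bash
python3 -c "from bench import *; print(finish_job())"
```

```text
the job is handed in; nothing more can be done
None
```

All four ear drops are in the trough under the fully shut blue cover; the spool, tin, bead tube and tweezers were left alone, and the job was handed in at about 15 s.

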